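# Fit the inspection cover to the gear reducer

## Task

Lift the aluminium cover by its black handle and lower it gently, without dropping it, over the two dowel pins of the blue gear housing until it rests flush on the housing; either way round is fine. Then swing the red latch fully in over the cover, and leave the yellow bin, the bearing ring and the wrench where they lie.

Things in the scene. Friction and masses are not known exactly. Their poses are not given: they have to be found in the camera images.
- cover: Loose flat aluminium cover plate, 180 (x) x 110 (y) x 10 mm, about 0.6 kg, lying handle up on the bench. Two plain round through holes, 15 mm diameter, at (+72, +37) and (-72, -37) mm. A black bridge handle stands on its middle along x. Origin: centre of the plate's underside; z up. Turned by half a turn it is the same part.
- cover_grip (a point): Centre of the bar of the cover's handle, 50 mm above the plate's underside. The bar runs along the cover's x, 70 mm long, 14 mm wide (y), 14 mm high; its two legs are 12 mm thick at x = +-29 mm, with a free gap of 33 mm between plate and bar. Grasp it from above across its 14 mm width.
- hole_a (a point): Centre of the (+72, +37) mm hole at the cover's underside.
- hole_b (a point): Centre of the (-72, -37) mm hole at the cover's underside.
- gearbox: Blue gear reducer housing, fixed to the bench, 180 (x) x 110 (y) mm, its flat rim 60 mm above the bench, open on top with two gears seen inside; foot flange 200 x 130 x 8 mm; a shaft stub sticks out 40 mm on its +y side, 34 mm up. Its +x end carries a lug with the latch pivot, reaching to x = +132 mm. Origin: centre of its underside, at bench height; z up.
- seat (a point): Centre of the housing's rim plane, 60 mm above the gearbox origin. When seated, the cover's origin lies here and its x axis is parallel to the gearbox's x (either way round).
- dowel_a (a point): Tip of the steel dowel pin at (+72, +37) mm on the housing. Each dowel is 12 mm in diameter for 12 mm above the rim, then tapers to 5 mm at its tip, 24 mm above the rim; it shows 14 mm above a seated cover.
- dowel_b (a point): Tip of the other, equal dowel pin, at (-72, -37) mm.
- latch (a joint): Angle of the red swing latch about the vertical pivot, rad. 0: arm points along the gearbox's -y, clear of the cover's place; it starts between -0.5 and 0.1. It grows as the arm swings clockwise seen from above, to the stop at 1.571: fully in, arm pointing along the gearbox's -x, over the cover's edge. Stays where it is left; 1 to 2 N at the post moves it.
- latch_pivot (a point): On the latch's vertical pivot axis, at (+115, 0) mm of the gearbox, 83 mm above the bench (top face of the latch arm). The arm is 16 mm wide, from 73 to 83 mm above the bench (3 mm above a seated cover), and reaches 62 mm from the axis.
- latch_post (a point): Middle of the red upright post on the latch arm, 50 mm from the pivot axis; 18 mm diameter, from 83 to 118 mm above the bench. Push it sideways with shut fingers to swing the latch.
- bin: Bystander: loose yellow stock bin with bolts, 130 x 100 x 70 mm. Origin: centre of its underside.
- bearing: Bystander: loose steel bearing ring lying flat, 80 mm diameter, 22 mm high. Origin: centre of its underside.
- wrench: Bystander: loose steel wrench, 180 mm long, lying flat. Origin: about its middle, at bench height.
Things that resemble listed ones, but are neither listed nor needed, are in the scene too. There is more than one size of the cover; the job needs the largest.

How it is judged:
On the way, in this order (a step that is already met when the one before it is completed fails the run):
1. the cover rests flush on the housing over both dowels, the latch not yet swung in (horizontal distance between cover and seat below 0.005 m and z of cover in the frame of gearbox between 0.057 and 0.0625 m and angle between cover's own z axis and vertical below 0.035 rad and angle between the x axis of cover and the x axis of gearbox, either way round below 0.06 rad and value of joint latch below 0.5 rad), for 0.2 s.
2. the latch is swung fully in over the seated cover (horizontal distance between cover and seat below 0.005 m and z of cover in the frame of gearbox between 0.057 and 0.0625 m and angle between cover's own z axis and vertical below 0.035 rad and angle between the x axis of cover and the x axis of gearbox, either way round below 0.06 rad and value of joint latch above 1.4 rad), for 0.2 s.
At the end, for the whole second after the job is handed in: The cover lies at rest flush on the housing's rim over both dowels (underside within 2.5 mm above the rim, centre within 5 mm of the seat, turned less than 0.06 rad from the housing, tilt under 0.035 rad) and the latch is past 1.4 rad (stop at 1.571) (all of step 2 and linear speed of cover below 0.02 m/s); the robot touches nothing.
It fails at once if the cover is dropped on: faster than 0.35 m/s within 30 mm above its seat (horizontal distance between cover and seat below 0.04 m and z of cover in the frame of gearbox below 0.09 m and linear speed of cover above 0.35 m/s).
It fails at once if a bystander (bin, bearing or wrench) is moved more than 30 mm (distance of any of bin, bearing, wrench from where it was at the start of the episode above 0.03 m).
It also fails if it takes over 58 s, if anything falls off the work surface, if the arm or the gripper's body presses on something with over 40 N, if the wrist force passes 120 N, or if a joint passes its speed limit or range.

## Robot

A 6-joint arm with a two-finger parallel gripper is mounted at the origin on the work surface. World frame = base frame: x ahead of the robot, y to its left, z up, the work surface at z = 0. Lengths are in m, angles in rad, forces in N, time in s.
With the tool pointing down it reaches from about 0.375 to 0.825 m from the base axis. Payload 5.5 kg.
Tool frame: the origin (TCP) lies midway between the tips of the shut fingers; the grasp point (between the pads) lies 19 mm behind it; z points along the fingers, y is the direction in which the jaws open and shut (so a half turn about z gives the same grasp; the last joint's range is limited). The gripper opens to 85 mm and grips with 20 to 120 N. Pads are 22 mm wide; open, the fingers measure 114 mm over their backs; the gripper's body (76 mm by 85 mm) begins 54 mm behind the grasp point. The pads swing forward as they close: fully open they stand 13 mm farther back than shut.
Start: joints at [0, 0.314, -0.047, 1.21, 0, 1.571], TCP at [0.6, -0, 0.231] pointing down, gripper open.
Joint ranges: [-2.67, 2.67], [-0.69, 1.73], [-1.03, 1.25], [-2.08, 2.16], [-1.42, 1.45], [-3.14, 3.14]. Speed limits (rad/s): [2.39, 2.39, 3.01, 3.14, 3.14, 3.14].

## Interface

Orientations are given as a rotation vector (axis times angle).
In Python, from workcell import r, solver, eyes, ticket gives the robot as it stands. Calls block until the motion is done:
- r.movep(position, orientation): joint-space move of the TCP to a pose.
- r.line_to(position, frame=None, speed=0.15): straight line of the TCP; frame=None keeps the orientation; speed is the mean speed in m/s.
- r.move_joints(angles): joint-space move.
- r.set_gripper(opening): finger opening in m; the grip force is fixed at half the most; returns when the fingers have stopped.
- r.wait(seconds).
- solver.solve_ik(position, orientation): joint angles nearest the present ones, or None.
- eyes.grab_frame(name): name is "scene" or "side" or "wrist"; returns a dict with "pixels" (400x640x3 uint8, red, green, blue), "vfov" (degrees; the focal length in pixels is half the picture's height over the tangent of half this angle, whatever the lens; pixels are square), "cx", "cy" (the principal point, pixels), "rvec" (rotation vector, rad) and "tvec" (3), from world to camera coordinates, as OpenCV has them; the wrist camera has in their place "hand_eye" (4x4, takes a point from camera to tool coordinates, whose origin is the TCP and whose axes are the flange's). Camera axes: x right, y down, z forward; pixel columns grow to the right and rows downward; lengths in m; the calibration is good to about 2 mm. A picture is of the moment at which its call begins: read the wrist's pose just before it. There is no depth.
A pose or a line that the arm cannot do raises r.MotionError and nothing moves.
- ticket.sign_off(): hands the job in, once; it reports no verdict.
Readings, each from a call of its own:
- r.get_t(): time.
- r.get_joint_positions(): joint angles.
- r.get_qvel(): joint speeds.
- r.get_effort(): joint torques, N m.
- r.get_ee_pos(): TCP position.
- r.get_tool_rot(): TCP orientation.
- r.get_wrist_force(): force on the tool from outside, world axes, zero at the start.
- r.get_ft_torque(): the same for the moment, N m.
- r.get_finger_gap(): finger opening in m.
Only numpy, scipy, OpenCV 4.12 (cv2) and the standard library are available. Lean on these libraries where they do the work, as an engineer would, in place of code of your own. Each camera call takes 0.05 s, during which the arm holds its last target. There are 200 camera calls.

## Working session

There is one attempt and no reset: what is moved stays moved. The work goes in short steps, each a Python script; the robot and the scene stay as the last script left them, time stands still between calls to the robot, and variables do not carry over. Pictures are saved under pics/ and viewed, about 8 in all and at most 12, crops included, and the job is handed in when it is done.

```bash
ls; mkdir -p pics; python3 - <<'E'
from workcell import r, solver, eyes, ticket
import cv2,numpy as np
for n in ("scene","side","wrist"):
    f=eyes.grab_frame(n); cv2.imwrite(f"pics/{n}0.png",f["pixels"][:,:,::-1])
    print(n,{k:np.round(v,4).tolist() for k,v in f.items() if k!="pixels"})
print(r.get_t(),r.get_ee_pos(),r.get_tool_rot(),r.get_finger_gap())
E
```

```text
pics
scene {'vfov': 48.1269, 'cx': 320.07, 'cy': 201.1604, 'rvec': [1.9394, 1.5329, -0.6372], 'tvec': [-0.0999, -0.3074, 1.4015]}
side {'vfov': 46.7568, 'cx': 309.9069, 'cy': 187.9714, 'rvec': [0.2004, -2.6552, 1.4789], 'tvec': [0.4963, 0.1432, 1.2016]}
wrist {'vfov': 62.1089, 'cx': 318.7238, 'cy': 196.8015, 'hand_eye': [[-0.0014, -0.9601, -0.2798, 0.0719], [1.0, -0.0015, 0.0001, -0.0004], [-0.0006, -0.2798, 0.9601, -0.1434], [0.0, 0.0, 0.0, 1.0]]}
0.15 [ 5.99582923e-01 -1.77945909e-05  2.30641643e-01] [-2.22082136e+00 -2.22078872e+00  1.40723290e-03] 0.08549842473818861
```

View pics/scene0.png

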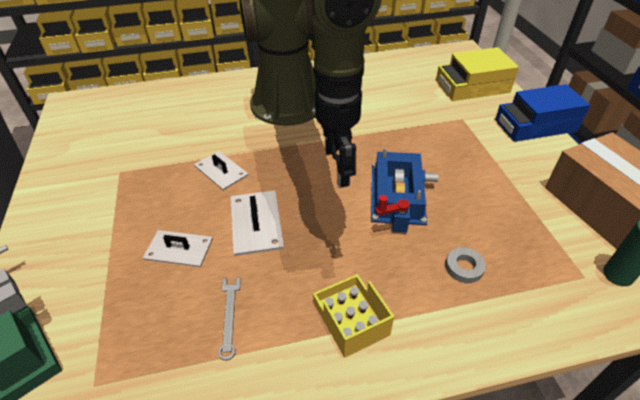

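View pics/side0.png

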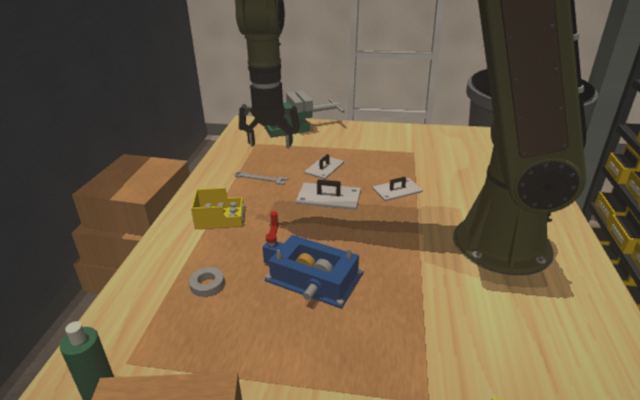

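Scene view: three plates with black handles are at (222,170), (257,222) and (178,248). The middle one at (257,222) looks largest and will be checked in metric. The gearbox is at (400,185), the latch pivot near (403,210) with its post at (382,205), the bin at (352,312), the ring at (466,265) and the wrench at (230,318). I'll rectify these metrically.

```bash
cat > h.py <<'E'
from workcell import r, solver, eyes, ticket
import cv2,numpy as np
from scipy.spatial.transform import Rotation as R
def grab(n):
    """returns pixels(BGR), K, world->cam R, t"""
    if n=="wrist":
        p=np.array(r.get_ee_pos()); Rt=R.from_rotvec(r.get_tool_rot()).as_matrix()
    f=eyes.grab_frame(n); im=f["pixels"][:,:,::-1].copy()
    fl=200/np.tan(np.radians(f["vfov"])/2); K=np.array([[fl,0,f["cx"]],[0,fl,f["cy"]],[0,0,1]])
    if n=="wrist":
        H=np.array(f["hand_eye"]); Rc=Rt@H[:3,:3]; c=p+Rt@H[:3,3]
        return im,K,Rc.T,-Rc.T@c
    return im,K,cv2.Rodrigues(np.array(f["rvec"],float))[0],np.array(f["tvec"],float)
def ray(cam,uv,z):
    im,K,Rw,t=cam; d=Rw.T@np.linalg.inv(K)@[uv[0],uv[1],1]; c=-Rw.T@t
    return c+d*(z-c[2])/d[2]
def proj(cam,X):
    im,K,Rw,t=cam; q=(np.atleast_2d(X)@Rw.T+t)@K.T; return q[:,:2]/q[:,2:]
def rect(cam,x0,x1,y0,y1,z,s):
    """top view, s px/m; rows: x downward growing, cols: y growing right"""
    im,K,Rw,t=cam; P=K@np.c_[Rw,t]
    H=P@np.array([[0,1/s,x0],[1/s,0,y0],[0,0,z],[0,0,1]])
    return cv2.warpPerspective(im,H,(int((y1-y0)*s),int((x1-x0)*s)),flags=cv2.INTER_LINEAR|cv2.WARP_INVERSE_MAP)
def down(yaw): # tool down; tool y axis (jaws) at angle yaw in world
    y=np.array([np.cos(yaw),np.sin(yaw),0]); z=np.array([0,0,-1.]); x=np.cross(y,z)
    return R.from_matrix(np.c_[x,y,z]).as_rotvec()
E
python3 - <<'E'
from h import *
c=grab("scene")
for n,p,z in (("p1",(222,170),.01),("p2",(257,222),.01),("p3",(178,248),.01),("gb",(400,185),.06),("post",(382,205),.1),("bin",(352,312),.05),("ring",(466,265),.02),("wr",(230,318),0)):
    print(n,ray(c,p,z).round(3))
a=rect(c,.35,.85,-.45,.1,.01,800); b=rect(c,.35,.85,-.0,.35,.06,800)
cv2.imwrite("pics/rect.png",np.hstack([a,b]))
print(a.shape,b.shape, R.from_rotvec(r.get_tool_rot()).as_matrix().round(2).tolist())
E
```

```text
p1 [ 0.279 -0.225  0.01 ]
p2 [ 0.481 -0.16   0.01 ]
p3 [ 0.516 -0.34   0.01 ]
gb [0.491 0.182 0.06 ]
post [0.579 0.105 0.1  ]
bin [ 0.782 -0.017  0.05 ]
ring [0.715 0.251 0.02 ]
wr [ 0.711 -0.244  0.   ]
(400, 440, 3) (400, 280, 3) [[-0.0, 1.0, -0.0], [1.0, 0.0, -0.0], [-0.0, -0.0, -1.0]]
```

View pics/rect.png

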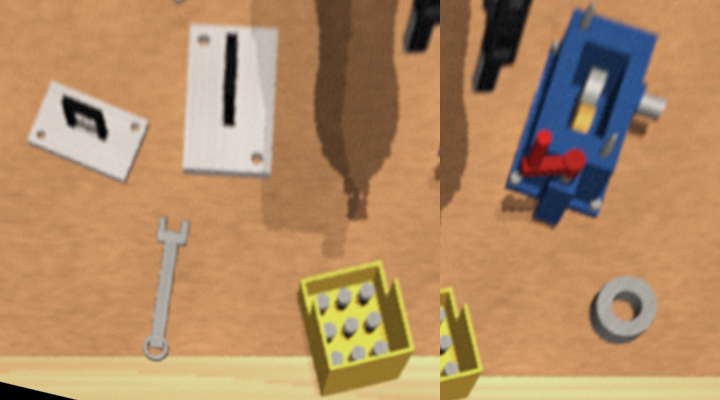

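The rectified view settles it: the plate at (230,99) in it measures about 184 x 110 mm with its holes 163 mm apart, which fits the largest cover (180 x 110, holes 162 mm apart). The others are clearly smaller, at roughly 120 mm. The cover is at about (0.474, -0.162), yaw -0.05. The gearbox is at about (0.49, 0.18), yaw -0.34. Next I'll look from close by with the wrist camera.

```bash
python3 - <<'E'
from h import *
import pickle
cams={}
def go(n,xy,yaw,z=.28):
    q=solver.solve_ik([*xy,z],down(yaw)); print(n,None if q is None else np.round(q,2))
    r.movep([*xy,z],down(yaw)); r.wait(.2); cams[n]=grab("wrist")
C=(.474,-.162);G=(.49,.18)
go("c1",C,np.pi/2-.05); go("c2",C,-.35)
go("g2",G,-.35,.33); go("g1",G,np.pi/2-.34,.33)
cams["s"]=grab("scene");cams["d"]=grab("side")
pickle.dump(cams,open("cams.pkl","wb"))
t=[rect(cams[k],.364,.584,-.272,-.052,.01,1300) for k in("c1","c2")]
g=[rect(cams[k],.38,.62,.07,.29,.06,1300) for k in("g1","g2")]
print(t[0].shape,g[0].shape,r.get_t())
cv2.imwrite("pics/rw.png",np.vstack([np.hstack(t),np.hstack(g)]))
E
```

```text
c1 [-0.33  0.11 -0.19  1.27  0.   -0.28]
c2 [-0.33  0.11 -0.19  1.27  0.    1.59]
g2 [ 0.35  0.14 -0.04  1.39  0.    2.27]
g1 [ 0.35  0.14 -0.04  1.39  0.    0.69]
(285, 286, 3) (312, 285, 3) 7.275Traceback (most recent call last):
  File "<stdin>", line 15, in <module>
    return _nx.concatenate(arrs, 0, dtype=dtype, casting=casting)
           ~~~~~~~~~~~~~~~^^^^^^^^^^^^^^^^^^^^^^^^^^^^^^^^^^^^^^^
ValueError: all the input array dimensions except for the concatenation axis must match exactly, but along dimension 1, the array at index 0 has size 572 and the array at index 1 has size 570
```

```bash
python3 - <<'E'
from h import *
import pickle
cams=pickle.load(open("cams.pkl","rb"))
t=[rect(cams[k],.364,.584,-.272,-.052,.01,1300)[:280,:280] for k in("c1","c2")]
g=[rect(cams[k],.38,.62,.07,.29,.06,1300)[:310,:280] for k in("g1","g2")]
cv2.imwrite("pics/rw.png",np.vstack([np.hstack(t),np.hstack(g)]))
E
```

```text
(no output)
```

View pics/rw.png

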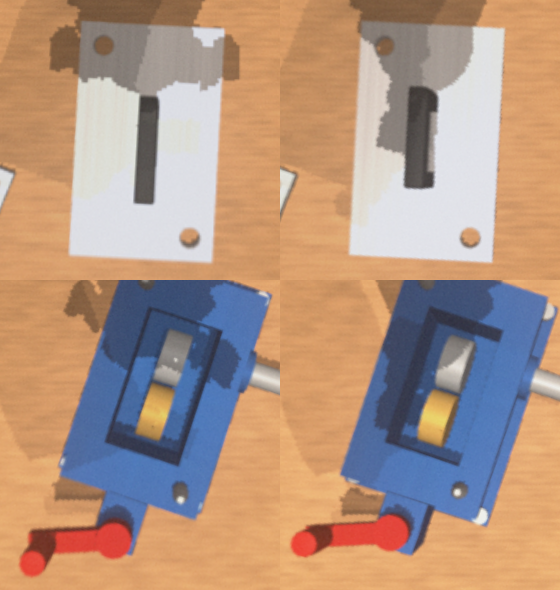

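Cover view: the holes are at (103,45) and (190,237) in the first rectified frame, with the handle bar between them. In the gearbox frames, dowel a is near (180,498), the latch pivot is at (113,540) and its post at (33,562). The latch is near angle 0 and slightly negative. I'll measure holes and dowels precisely.

```bash
python3 - <<'E'
from h import *
import pickle
cams=pickle.load(open("cams.pkl","rb"))
S=4000
for k in("c1","c2"):
    x0,y0=.354,-.282
    im=rect(cams[k],x0,.604,y0,-.042,.01,S); hsv=cv2.cvtColor(im,cv2.COLOR_BGR2HSV)
    m=((hsv[...,1]<75)|(hsv[...,2]<60)).astype(np.uint8)
    m=cv2.morphologyEx(m,cv2.MORPH_OPEN,np.ones((25,25)))
    cs,h=cv2.findContours(m,cv2.RETR_CCOMP,cv2.CHAIN_APPROX_NONE)
    i=max(range(len(cs)),key=lambda i:cv2.contourArea(cs[i])); (u,v),wh,a=cv2.minAreaRect(cs[i])
    print(k,"rect",x0+v/S,y0+u/S,np.array(wh)/S,a)
    for j in range(len(cs)):
        A=cv2.contourArea(cs[j])/S**2*1e6
        if h[0][j][3]==i and A>60:
            (u,v),ax,_=cv2.fitEllipse(cs[j]); print("  hole",x0+v/S,y0+u/S,np.array(ax)/S*1e3,A)
o=[]
for k in("g1","g2"):
    for (x,y) in((.545,.208),(.385,.183)):
        o.append(rect(cams[k],x-.03,x+.03,y-.03,y+.03,.084,5000))
cv2.imwrite("pics/dow.png",np.vstack([np.hstack(o[:2]),np.hstack(o[2:])]))
E
```

```text
c1 rect 0.4729491500854492 -0.15953205871582027 [0.11147259 0.18151807] 2.9545798301696777
  hole 0.545521484375 -0.12662509155273435 [11.73507118 13.65845966] 125.46875000000001
  hole 0.3988522682189941 -0.19228542327880857 [14.33607483 14.58674431] 163.96875
c2 rect 0.4727389068603515 -0.15930731201171872 [0.11149621 0.18120259] 3.108856439590454
  hole 0.5460840759277343 -0.12590797424316402 [13.58467197 14.32983112] 152.6875
  hole 0.39976883697509763 -0.19143992614746091 [12.22172356 14.18515968] 135.8125
```

View pics/dow.png

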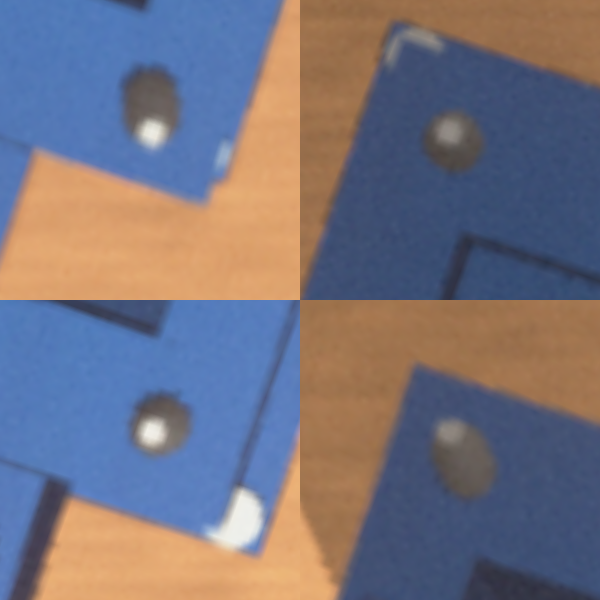

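The dowel tips agree in both views to 0.6 mm: a at (.5414,.2085) and b at (.3812,.1829). Their spacing is 162.3 mm against the expected 161.9. That puts the seat at (.4613,.1957), yaw -0.317. The cover is at (.4728,-.1593), yaw -0.053. I'll grasp it and carry it to just above the dowels.

```bash
python3 - <<'E'
from h import *
C=np.array([.4728,-.1593]);G=np.array([.4613,.1957]); yc=np.pi/2-.053; yg=np.pi/2-.317
f=lambda:np.round(r.get_wrist_force(),1)
r.set_gripper(.05)
r.movep([*C,.14],down(yc)); r.line_to([*C,.031],speed=.12); print(f(),r.get_ee_pos(),r.get_tool_rot(),down(yc))
r.set_gripper(0.0); print("gap",r.get_finger_gap(),f())
r.line_to([*C,.21],speed=.12); print("gap",r.get_finger_gap(),f())
r.movep([*G,.21],down(yg)); r.line_to([*G,.130],speed=.12); r.wait(.3)
print("gap",r.get_finger_gap(),f(),r.get_ee_pos(),r.get_t())
c=grab("wrist"); a=c[0]
ca,sa=np.cos(-.317),np.sin(-.317); M=np.array([[ca,-sa],[sa,ca]])
for s in(1,-1):
    X=G+M@np.array([.072*s,.037*s]); print(proj(c,[*X,.109]),proj(c,[*X,.084]))
cv2.imwrite("pics/held.png",a)
E
```

```text
[-0.8 -0.1  0.3] [ 0.47345635 -0.15941076  0.031622  ] [ 8.29710160e-02  3.13943456e+00 -4.96903743e-04] [0.08324246 3.14048963 0.        ]
gap 0.012940733554056666 [-0.9 -0.9  5.6]
gap 0.012781689635737793 [-0.5  0.2 -4.9]
gap 0.012672785849139535 [-0.   0.3 -5.2] [0.46171856 0.19590651 0.13059558] 14.7333
[[379.27518043 349.36343173]] [[372.68232339 322.42800515]]
[[238.9437233   98.60779756]] [[249.36713725  98.69094009]]
```

View pics/held.png

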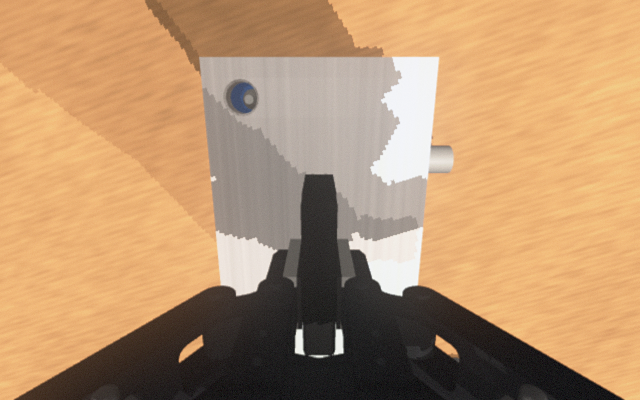

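The wrist view shows the cover held level. Hole b is at about (242,97) with the dowel tip visible through it at (249,99), against a predicted hole position of (239,99) and tip of (249,99). The cover sits a little over 1 mm off in the grip, so I'll quantify that from the hole and the plate corners near (201,57) and (438,57).

```bash
python3 - <<'E'
from h import *
from scipy.optimize import least_squares
c=grab("wrist"); im=c[0]
hsv=cv2.cvtColor(im,cv2.COLOR_BGR2HSV)
pl=(hsv[...,1]<70).astype(np.uint8)
# edges at subpixel-ish: line fits
rows=np.arange(70,200); 
L=[];Rr=[];T=[]
for v in range(70,140):
    u=np.where(pl[v,180:470])[0]+180; L.append((u.min()-.5,v))
    if v<135: Rr.append((u.max()+.5,v))
for u in range(215,380):
    T.append((u,np.where(pl[30:90,u])[0].min()+30-.5))
hole=((hsv[80:115,222:262,2]<130)|(hsv[80:115,222:262,1]>70)).astype(np.uint8)
cs,_=cv2.findContours(hole,cv2.RETR_EXTERNAL,cv2.CHAIN_APPROX_NONE); k=max(cs,key=cv2.contourArea)
e=cv2.fitEllipse(k); hc=np.array(e[0])+[222,80]; print("hole",hc,e[1])
ln=lambda P:cv2.fitLine(np.array(P,np.float32),cv2.DIST_HUBER,0,.01,.01).ravel()
def X(l1,l2):
    A=np.c_[l1[:2],-l2[:2]]; s=np.linalg.solve(A,l2[2:]-l1[2:]); return l1[2:]+s[0]*l1[:2]
l,rr,t=ln(L),ln(Rr),ln(T); k1,k2=X(l,t),X(rr,t); print("corners",k1,k2)
G=np.array([.4613,.1957])
for n,p in(("hole",hc),("k1",k1),("k2",k2)):
    w=ray(c,p,.109)[:2]-G; a=-.317; q=np.array([[np.cos(a),np.sin(a)],[-np.sin(a),np.cos(a)]])@w
    print(n,(q*1e3).round(1),"mm in gearbox frame")
E
```

```text
hole [241.11896324  96.92349815] (29.608545303344727, 32.8314094543457)
corners [198.91371  56.5    ] [438.8777  56.5   ]
hole [-72.9 -36. ] mm in gearbox frame
k1 [-90.7 -54.2] mm in gearbox frame
k2 [-90.6  56.2] mm in gearbox frame
```

The cover is offset by about (-0.7, +1.0) mm in the gearbox frame with no yaw error. I'll correct that and descend slowly, guarded by the wrist force.

```bash
python3 - <<'E'
from h import *
a=-.317; M=np.array([[np.cos(a),-np.sin(a)],[np.sin(a),np.cos(a)]])
G=np.array([.4613,.1957])+M@[.0007,-.0010]
r.line_to([*G,.118],speed=.05)
for z in (.112,.107,.102,.099,.096,.094,.093,.092,.091,.0905,.090):
    r.line_to([*G,z],speed=.03); F=np.array(r.get_wrist_force()); p=r.get_ee_pos()
    print(z,F.round(1),np.round(p,4))
    if F[2]>8 or np.hypot(*F[:2])>12: break
print(np.round(r.get_ft_torque(),2),r.get_finger_gap(),r.get_t())
for n in("side","scene"):
    c=grab(n); 
    if n=="side": cv2.imwrite("pics/seat.png",cv2.resize(c[0][200:330,220:400],None,fx=4,fy=4,interpolation=2))
E
```

```text
0.112 [ 0.2  0.5 -5.3] [0.4614 0.1944 0.1118]
0.107 [-0.8  0.1 -5.4] [0.4614 0.1944 0.1068]
0.102 [-0.2 -0.2 -5.4] [0.4614 0.1944 0.1017]
0.099 [-0.9  0.  -4.3] [0.4615 0.1944 0.0988]
0.096 [-0.6 -0.2 -4.7] [0.4614 0.1945 0.0958]
0.094 [-0.7 -0.8 -5.1] [0.4615 0.1945 0.0939]
0.093 [-0.6  0.1 -4.9] [0.4616 0.1945 0.093 ]
0.092 [ 0.2  0.2 -5.4] [0.4616 0.1945 0.0919]
0.091 [-3.7 -1.9  5.9] [0.4617 0.1946 0.0918]
0.0905 [-5.3 -2.4 10.3] [0.4617 0.1946 0.0918]
[-0.51  1.07  0.07] 0.012654088587359879 17.9583
```

View pics/seat.png

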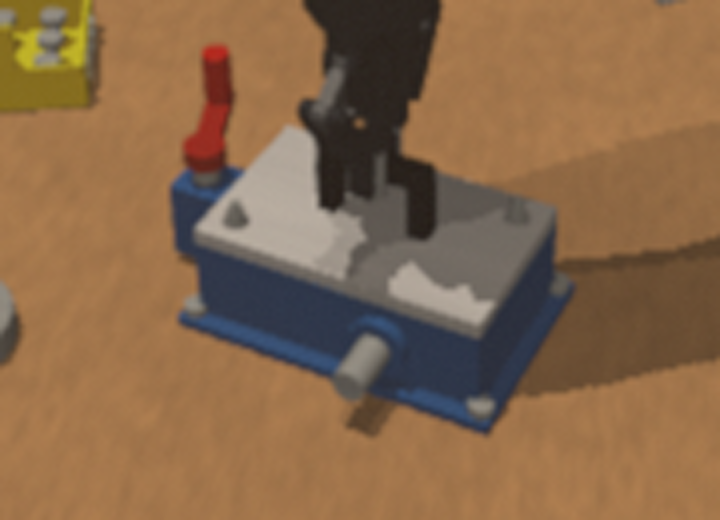

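It made contact at TCP z = 0.0918 with a grasp height of 0.0316, so the underside is at 0.0602 and flush. The picture shows the plate lying on the rim with both dowels through it, at about (235,212) and (517,208) in the crop, and the red latch still out at (215,70). I'll release, retreat and measure the latch angle.

```bash
python3 - <<'E'
from h import *
import pickle
p=np.array(r.get_ee_pos()); r.line_to([*p[:2],.0918],speed=.03)
r.set_gripper(.05); r.wait(.3); print(np.round(r.get_wrist_force(),1),r.get_finger_gap())
r.line_to([*p[:2],.25],speed=.15); r.set_gripper(0)
cams=pickle.load(open("cams.pkl","rb"))
a=-.317; M=np.array([[np.cos(a),-np.sin(a)],[np.sin(a),np.cos(a)]]); G=np.array([.4613,.1957])
for k,uv in(("g1",(33,282)),("g2",(24,265))):
    X=np.array([.38+uv[1]/1300,.07+uv[0]/1300,.06]); w=ray(cams[k],proj(cams[k],X)[0],.118)
    d=M.T@(w[:2]-G)-[.115,0]; print(k,w,d,"r",np.hypot(*d),"theta",np.arctan2(-d[0],-d[1]))
c=grab("wrist"); cv2.imwrite("pics/rel.png",c[0]); 
t=rect(c,.36,.62,.07,.29,.07,2000); cv2.imwrite("pics/rel.png",t)
for s in(1,-1):
    w=G+M@[.072*s,.037*s]; w=ray(c,proj(c,[*w,.084])[0],.07); print("exp tip px in rect",(w[1]-.07)*2000,(w[0]-.36)*2000)
print(r.get_t())
E
```

```text
[-0.1 -0.3 -0.4] 0.049778552776465215
g1 [0.57243322 0.11067696 0.118     ] [ 0.01709915 -0.04614459] r 0.04921081610904419 theta -0.35486887507150117
g2 [0.5741138  0.11064575 0.118     ] [ 0.01870573 -0.04565038] r 0.04933418477881695 theta -0.38889220888264914
exp tip px in rect 276.0125554365836 375.8614782458321
exp tip px in rect 222.85975488487853 41.60337122399904
20.8417
```

View pics/rel.png

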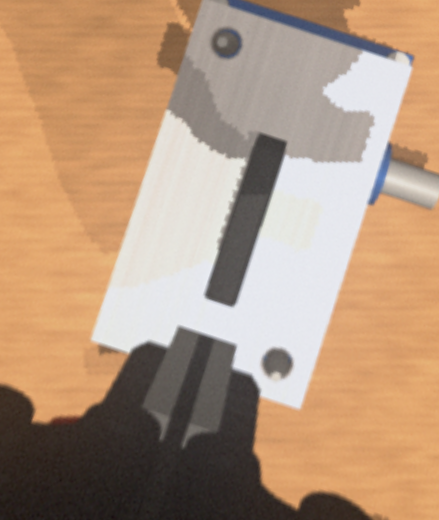

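The released cover lies square on the housing, with dowel tips in both holes at (226,42) and (277,375), matching the prediction. The latch is at about -0.37 rad. Now I'll swing it in, with the finger face kept tangential to the post.

```bash
cat > sw.py <<'E'
from h import *
a=-.317; M=np.array([[np.cos(a),-np.sin(a)],[np.sin(a),np.cos(a)]]); G=np.array([.4613,.1957])
def pose(th,off=.020):
    d=np.array([-np.sin(th),-np.cos(th)]); t=np.array([-np.cos(th),np.sin(th)])
    return G+M@(np.array([.115,0])+.05*d-off*t), down(np.pi/2-th+a)
E
python3 - <<'E'
from sw import *
p,o=pose(-.37,.042); r.movep([*p,.20],o); r.line_to([*p,.095],speed=.15)
for th in np.append(np.arange(-.45,1.56,.125),[1.571]):
    p,o=pose(th); r.line_to([*p,.095],o,speed=.06)
    F=np.array(r.get_wrist_force()); print(round(th,2),F.round(1),end="; ")
    if np.hypot(*F[:2])>12: print("STOP"); break
print(r.get_t())
c=grab("side"); cv2.imwrite("pics/l.png",cv2.resize(c[0][200:330,220:400],None,fx=3,fy=3,interpolation=2))
E
```

```text
-0.45 [1.  0.2 0. ]; -0.32 [-0.1  0.3 -0.1]; -0.2 [-0.  -0.  -0.4]; -0.08 [-0.1 -0.7 -0.3]; 0.05 [-0.2  0.7 -0.4]; 0.18 [-0.2  0.3 -0.6]; 0.3 [0.1 0.3 0.2]; 0.42 [-0.6  0.3  0.2]; 0.55 [ 0.5 -0.5 -0.7]; 0.68 [ 0.2  0.5 -0.2]; 0.8 [ 0.2  1.  -0.2]; 0.92 [ 0.6  0.1 -0.3]; 1.05 [ 0.2 -1.2  0.1]; 1.18 [ 0.2 -1.3  0.1]; 1.3 [ 0.1 -0.4  0.8]; 1.42 [ 0.2  0.9 -0.3]; 1.55 [-0.7 -0.8 -0.3]; 1.57 [-0.5 -3.1  0.2]; 27.5417
```

```bash
python3 - <<'E'
from sw import *
for off in (.018,.016,.014,.012,.010):
    p,o=pose(1.571,off); r.line_to([*p,.095],o,speed=.03)
    F=np.array(r.get_wrist_force()); print(off,F.round(1),np.round(M.T@(np.array(r.get_ee_pos())[:2]-G),4))
    if np.hypot(*F[:2])>10: break
p,o=pose(1.571,.05); r.line_to([*p,.095],o,speed=.1); r.line_to([*p,.26],speed=.15)
q=G+M@[.02,-.12]; r.movep([*q,.26],o); r.wait(.2)
cams=[grab(n) for n in("wrist","side")]
t=rect(cams[0],.38,.66,.07,.29,.083,1700)
cv2.imwrite("pics/fin.png",np.hstack([t[:,:370],cv2.resize(cams[1][0][200:330,220:370],(410,t.shape[0]),interpolation=2)]))
print(t.shape,r.get_t())
for th in(1.571,1.4):
    w=G+M@(np.array([.115,0])+.05*np.array([-np.sin(th),-np.cos(th)])); w=ray(cams[0],proj(cams[0],[*w,.118])[0],.083); print("post top px",th,(w[1]-.07)*1700,(w[0]-.38)*1700)
E
```

```text
0.018 [-1.5 -9.3  4.2] [ 0.0651 -0.0204]
0.016 [ -3.9 -14.4   7.5] [ 0.0651 -0.0202]
(476, 373, 3) 30.5583
post top px 1.571 185.78062097546393 255.23405020816537
post top px 1.4 169.91681006580626 251.49112433764944
```

View pics/fin.png

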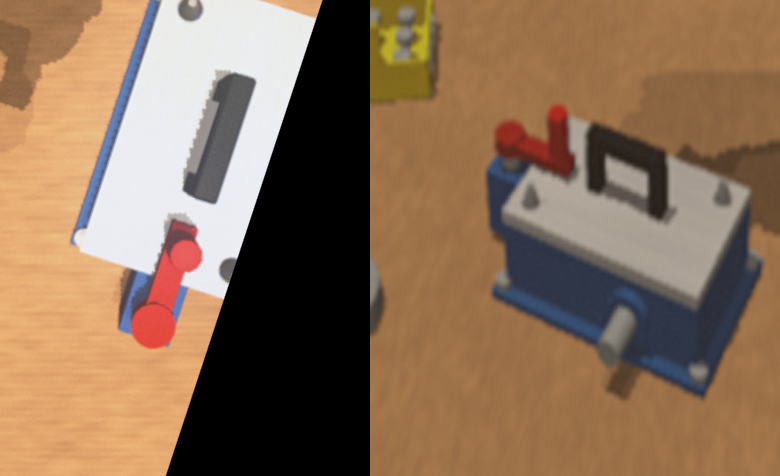

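The post top shows at (186,255), exactly where it is predicted for 1.571 rad (1.4 rad would be at x = 170). The cover is flush with both dowels showing, and the robot is clear of everything. I'll hand in.

```bash
python3 -c "
from h import *
print(np.round(r.get_wrist_force(),1),r.get_ee_pos(),r.get_t()); ticket.sign_off()"
```

```text
[-0.4 -1.   0.3] [0.44341105 0.07584235 0.25969171] 30.5583
the job is handed in; nothing more can be done
```

The cover is on the housing over both dowels, the latch is swung fully in, and the job was handed in at 30.6 s. `sign_off` reports no verdict, so these are my own checks.

- **Cover:** I identified the largest of the three plates by measuring it (about 184 x 110 mm). I lifted it by its handle, corrected a 1.2 mm offset in the grip above the dowels, and lowered it at 0.03 m/s. Contact put its underside at about 60.2 mm. After release, both dowel tips showed in the holes where I predicted them.
- **Latch:** I pushed the post from about -0.37 rad to the stop, where the force rose to about 15 N with no further movement. In the last picture the post sat where it should for 1.571 rad.
- **Robot and bystanders:** The gripper finished clear at 0.26 m height with about 1 N on the wrist. The arm did not go near the bin, bearing or wrench, but I did not re-measure their positions at the end.

No check failed or disagreed.

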